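# Dress the press plunger and hover it over the optic mould

## Robot

A 6-joint arm with a two-finger parallel gripper is mounted at the origin on a cart in front of the work surface, level with it; the furniture and walls round the work are solid. World frame = base frame: x ahead of the robot, y to its left, z up, the work surface at z = 0. Lengths are in mm, angles in rad, forces in N, time in s.
With the tool pointing down it reaches from about 350 to 975 mm from the base axis. Payload 7.1 kg.
Tool frame: the origin (TCP) lies between the finger pads; the fingertips stand 14 mm ahead of it and the grasp point (between the pads) lies 5 mm behind it; z points along the fingers, y is the line along which they close (so a half turn about z gives the same grasp; the last joint's range is limited). The gripper opens to 88 mm and grips with 3 to 60 N. Pads are 20 mm wide; open, the fingers measure 115 mm over their backs; the gripper's body (75 mm by 178 mm) begins 61 mm behind the grasp point.
Start: joints at [1.147, 0.423, 1.63, -0, 1.089, -0.019], TCP at [246.114, 574.485, 236.675] pointing down, gripper open.
Joint ranges: [-3, 3], [-0.9, 2.11], [0.09, 2.58], [-1.31, 4.45], [0.11, 2.69], [-2.54, 2.54]. Speed limits (rad/s): [2.39, 2.39, 3.01, 3.14, 3.14, 3.14].

## Interface

Orientations are given as a rotation vector (axis times angle).
In Python, from workcell import ctrl gives the robot as it stands. The module is installed in compiled form; this text tells all that it offers.
- The arm moves only by the tool servo_tool, never from a script. Its argument "plan" is a list of rows, each a list of 3 entries, a list of its own where there are three numbers: the closure, from 0 (fully open) to 1 (shut), then the shift along the world's x, y, z in mm, then the turn about the world's z in degrees. In form: [[hand, [x, y, z], yaw], ...]. A call has 1 to 10 rows; each row is the pose to reach, as a shift and turn from the pose commanded when the call began; what a row does not reach only later rows make up. A row lasts 1/12 s, in which the tool goes at most 41.7 mm and 7.16 degrees, less where a joint would pass 70% of its speed; a pose out of reach is approached as far as the arm can. A call with a gripper value outside its range is refused whole. The fingers move at their own pace and stop on an object; the grip force is fixed at half the most. Time passes only in rows, so rows that repeat a pose let the fingers close. It gives the time, the measured TCP pose, the force, the opening and the grip force at its end, in the units of the state.
- ctrl.get_obs(): the state, without advancing time (a new reading comes with each control period).
- ctrl.get_image(name): name is "scene" or "side" or "wrist"; returns the picture (480x640x3 uint8, blue, green, red); there is no depth.
- ctrl.camera_info(name): a dict with "fovy" (degrees; the focal length in pixels is half the picture's height over the tangent of half this angle, whatever the lens; pixels are square), "cx", "cy" (the principal point, pixels), "rvec" (rotation vector, rad) and "tvec" (3), from world to camera coordinates, as OpenCV has them; the wrist camera has in their place "T_tool_cam" (4x4, takes a point from camera to tool coordinates, whose origin is the TCP and whose axes are the flange's). Camera axes: x right, y down, z forward; pixel columns grow to the right and rows downward; lengths in mm; the calibration is good to about 2 mm. A picture is of the moment at which its call begins: read the wrist's pose just before it. camera_info takes no time and is no camera call.
- ctrl.close_job(): hands the job in; it is judged then, once.
The state is a dict: "t": time; "qpos": joint angles; "qvel": joint speeds; "joint_torque": joint torques, N m; "ee_pos": TCP position; "orientation": TCP orientation; "ft_force": force on the tool from outside, world axes, zero at the start; "moment": the same for the moment, N m; "width": finger opening in mm; "grasp_force": force on a finger pad.
Only numpy, scipy, OpenCV 4.12 (cv2) and the standard library are available. Lean on these libraries where they do the work, as an engineer would, in place of code of your own. Each camera call takes 0.05 s, during which the arm holds its last target. There are 200 camera calls.

## Task

Pick up the press plunger by its square wooden grip and, keeping it upright, rub its foot in one steady stroke along the sprung dressing plate, from the cross line nearer the robot to the farther one, with the plate pushed down on its springs (about halfway) the whole way but never to the stop. Then carry it over the tin and jars and finish with it held still and upright, centred over the mouth of the short fluted optic mould (not the taller waisted dip mould), its foot about one centimetre above the rim and touching nothing: do not put it down or let go, the job ends holding it there. Do not touch the optic mould with the plunger, and leave both moulds, the tin and the jars where they stand.

Things in the scene. Friction and masses are not known exactly. Their poses are not given: they have to be found in the camera images.
- plunger: Loose press plunger, about 0.3 kg, 104 mm high, standing upright at the left. From below: flat steel foot 34 mm across, nose widening to 42 mm at 34 mm, flange 58 mm across at 34-40 mm, square wooden grip 26 x 26 mm at 40-96 mm, cap 32 mm across at 96-104 mm. Origin: centre of the foot's underside; z up along the plunger; x, y square to the grip's flats.
- dressing_stand: Fixed steel stand of the dressing plate, 240 x 100 mm on the bench. Origin: centre of its underside; x runs along the plate away from the robot (its yaw differs by up to about 15 degrees from straight ahead), z up.
- dressing_plate (a joint): Sprung plate on the stand, 220 x 80 mm, dark flat face with two pale cross lines, top face 48 mm above the bench at rest. Value: how far it is pushed down, 0 (rest) to 0.016 m (stop). It takes about 2.5 N to start and 5 N more for each 10 mm; it sinks level wherever it is pressed, and comes back up when freed.
- plate_near (a point): Point on the plate's top face, in the middle of the cross line nearer the robot; moves with the plate. Its x axis runs along the plate towards the far line, z up.
- plate_mid (a point): The middle of the plate's top face, halfway between the lines; axes as plate_near.
- plate_far (a point): Point on the top face in the middle of the farther cross line, 130 mm from the near line; axes as plate_near.
- optic_mould: Optic mould, pale brass cup 80 mm across and 66 mm high with a collar round the rim and a fluted inside, loose, standing upright on the right of the bench. Origin: centre of its underside; z up.
- mould_mouth (a point): Centre of the optic mould's mouth, level with the rim, 66 mm above its underside. Between the row of tin and jars and the moulds a fixed blowpipe (its bulb end towards the robot) lies straight ahead (along world x, at y = -0.125) on two small rests, all of it lower than 100 mm above the bench; carry over it too.
- dip_mould: Dip mould, dark cast cup with a waist and a flared rim, smooth inside, 71 mm across, 85 mm high, standing near the optic mould; a bystander. Which of the two moulds stands nearer the robot changes. Origin: centre of its underside.
- tin: Open tin, 72 mm across, 100 mm high, one of three things in a row that runs away from the robot between the plate and the moulds; a bystander. Origin: centre of its underside.
- frit_jar_a: Lidded frit jar with a red lid, 62 mm across, 87 mm high, in the same row; a bystander. Origin: centre of its underside.
- frit_jar_b: Lidded frit jar with a white lid, 62 mm across, 87 mm high, in the same row; a bystander. Origin: centre of its underside.
Mind the look-alikes: they are no part of the job. Leave any blue or purple look-alike of the plunger alone.

How it is judged (in metres and radians):
On the way, in this order (a step that is already met when the one before it is completed fails the run):
1. the foot presses the plate down at the near line (x of plunger in the frame of plate_near between -0.01 and 0.01 m and y of plunger in the frame of plate_near between -0.025 and 0.025 m and value of joint dressing_plate between 0.002 and 0.0145 m and contact force between plunger and dressing_plate above 1 N and angle between plunger's own z axis and vertical below 0.17 rad and contact force between plunger and the fingers above 2 N), for 0.04 s.
2. still pressing a quarter of the way along (x of plunger in the frame of plate_mid between -0.0425 and -0.0225 m and y of plunger in the frame of plate_mid between -0.025 and 0.025 m and value of joint dressing_plate between 0.002 and 0.0145 m and contact force between plunger and dressing_plate above 1 N and angle between plunger's own z axis and vertical below 0.17 rad and contact force between plunger and the fingers above 2 N), for 0.04 s.
3. still pressing at the middle of the plate (x of plunger in the frame of plate_mid between -0.01 and 0.01 m and y of plunger in the frame of plate_mid between -0.025 and 0.025 m and value of joint dressing_plate between 0.002 and 0.0145 m and contact force between plunger and dressing_plate above 1 N and angle between plunger's own z axis and vertical below 0.17 rad and contact force between plunger and the fingers above 2 N), for 0.04 s.
4. still pressing three quarters of the way along (x of plunger in the frame of plate_mid between 0.0225 and 0.0425 m and y of plunger in the frame of plate_mid between -0.025 and 0.025 m and value of joint dressing_plate between 0.002 and 0.0145 m and contact force between plunger and dressing_plate above 1 N and angle between plunger's own z axis and vertical below 0.17 rad and contact force between plunger and the fingers above 2 N), for 0.04 s.
5. still pressing at the far line (x of plunger in the frame of plate_far between -0.01 and 0.01 m and y of plunger in the frame of plate_far between -0.025 and 0.025 m and value of joint dressing_plate between 0.002 and 0.0145 m and contact force between plunger and dressing_plate above 1 N and angle between plunger's own z axis and vertical below 0.17 rad and contact force between plunger and the fingers above 2 N), for 0.04 s.
At the end, for the whole second after the job is handed in: The fingers hold the plunger still and upright (within 7 degrees), its foot 3 to 19 mm above the rim of the optic mould and within 9 mm of the mouth's centre, not touching the mould; the optic mould is within 15 mm and the dip mould, tin and jars within 20 mm of where they stood, all upright (horizontal distance between plunger and mould_mouth below 0.009 m and z of plunger in the frame of mould_mouth between 0.003 and 0.019 m and angle between plunger's own z axis and vertical below 0.12 rad and linear speed of plunger below 0.015 m/s and angular speed of plunger below 0.15 rad/s and contact force between plunger and the fingers above 2 N and contact force between plunger and optic_mould below 0.1 N and angle between optic_mould's own z axis and vertical below 0.05 rad and distance of optic_mould from where it was at the start of the episode below 0.015 m and distance of each of dip_mould, tin, frit_jar_a, frit_jar_b from where it was at the start of the episode below 0.02 m and angle between each of dip_mould, tin, frit_jar_a, frit_jar_b's own z axis and vertical below 0.1 rad); the arm keeps its last pose, push and grip.
It fails at once if the plunger knocks the optic mould (contact force between plunger and optic_mould above 1 N).
It fails at once if the dressing plate is driven to its stop or pressed too hard (value of joint dressing_plate above 0.0156 m or contact force between plunger and dressing_plate above 25 N).
It fails at once if the optic mould is shifted (distance of optic_mould from where it was at the start of the episode above 0.015 m).
It fails at once if a bystander is shifted or tipped (distance of any of dip_mould, tin, frit_jar_a, frit_jar_b from where it was at the start of the episode above 0.02 m).
It also fails if it takes over 54 s, if anything falls off the work surface, if the arm or the gripper's body presses on something with over 40 N, if the wrist force passes 120 N, or if a joint passes its speed limit or range.

## Working session

There is one attempt and no reset: what is moved stays moved. The work goes in short steps, Python scripts to look and compute and a tool call to move; the robot and the scene stay as the last step left them, time stands still between calls to the robot, and variables do not carry over. Pictures are saved under pics/ and viewed, at most 10 in all, crops included, and the job is handed in when it is done.

Besides the shell and the picture viewer there is one more tool, called after "Call:" as name(argument=value, ...) on one line, values as JSON. servo_tool: Moves the arm, as the interface text tells. Its arguments: {"type":"object","properties":{"plan":{"type":"array"}},"required":["plan"]}

```bash
mkdir -p pics; python3 - <<'E'
from workcell import ctrl
import cv2
o=ctrl.get_obs();print({k:o[k] for k in('t','ee_pos','orientation','ft_force','width')})
for n in('scene','side','wrist'):
    cv2.imwrite(f'pics/{n}0.png',ctrl.get_image(n)); print(n,ctrl.camera_info(n))
E
```

```text
{'t': 0.0, 'ee_pos': array([245.88893616, 574.01806033, 235.89926081]), 'orientation': array([-6.31390559e-01, -3.07714719e+00,  2.40540184e-03]), 'ft_force': array([ 0.02671241, -0.64090334,  0.2518092 ]), 'width': 87.48694650315537}
scene {'fovy': 51.551257698694634, 'cx': 321.4071457480746, 'cy': 242.23107073901366, 'rvec': array([ 2.14132451, -0.51651129,  0.28806472]), 'tvec': array([-425.09246514,  231.70892362, 1262.00283682])}
side {'fovy': 49.71088938584869, 'cx': 319.74420407070454, 'cy': 242.7355356403998, 'rvec': array([ 0.11230764,  2.71487757, -1.51002706]), 'tvec': array([ 514.55655724,  -14.05919536, 1358.46308258])}
wrist {'fovy': 71.78790669884975, 'cx': 318.6892219402405, 'cy': 241.41651239985615, 'T_tool_cam': array([[-7.47916802e-04, -9.67427464e-01, -2.53147273e-01,
         6.87544324e+01],
       [ 9.99999634e-01, -8.28983676e-04,  2.13571520e-04,
        -6.89081146e-02],
       [-4.16469911e-04, -2.53147021e-01,  9.67427730e-01,
        -1.47026207e+02],
       [ 0.00000000e+00,  0.00000000e+00,  0.00000000e+00,
         1.00000000e+00]])}
```

View pics/scene0.png

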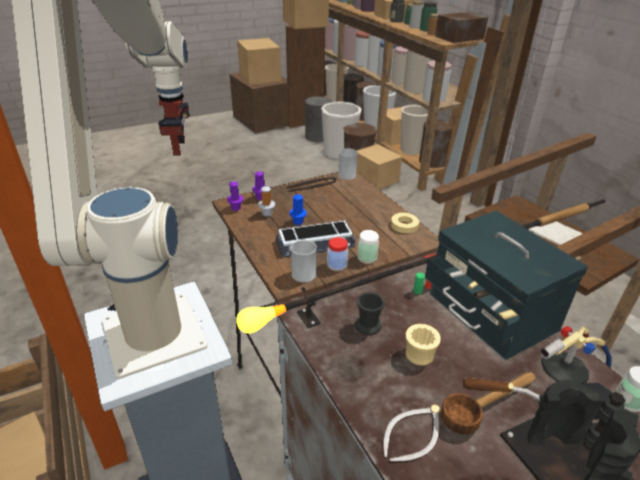

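View pics/side0.png

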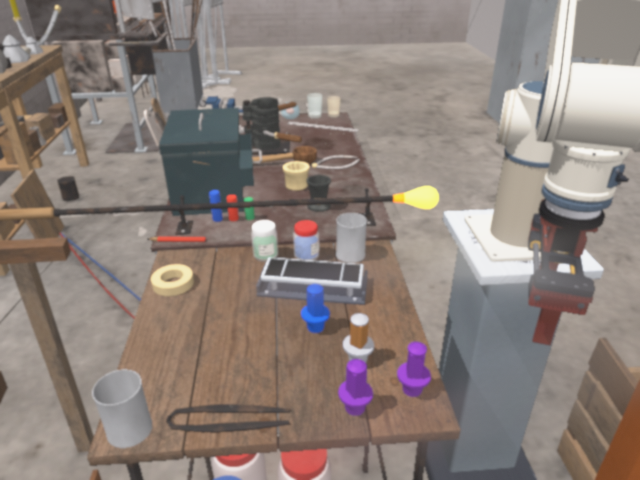

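The scene view shows the plunger (wooden grip, white/steel) at about (266,202). Look-alikes are purple at (235,196) and (259,185), and blue at (298,208). In the side view the plunger is at (359,340), the purple ones at (356,388) and (414,370), and the blue one at (316,308). I choose the brown-gripped one and will check it in a close crop.

```bash
cat > h.py <<'E'
import numpy as np, cv2
from scipy.spatial.transform import Rotation as R
from workcell import ctrl
def cam(n,obs=None):
    c=ctrl.camera_info(n); f=240/np.tan(np.radians(c['fovy']/2))
    if n=='wrist':
        T=c['T_tool_cam']; Rt=R.from_rotvec(obs['orientation']).as_matrix()
        Rw=Rt@T[:3,:3]; o=Rt@T[:3,3]+obs['ee_pos']
    else:
        Rw=R.from_rotvec(c['rvec']).as_matrix().T; o=-Rw@c['tvec']
    return f,c['cx'],c['cy'],Rw,o
def onz(C,uv,z):
    f,cx,cy,Rw,o=C; d=Rw@np.array([(uv[0]-cx)/f,(uv[1]-cy)/f,1]); return o+d*(z-o[2])/d[2]
def proj(C,p):
    f,cx,cy,Rw,o=C; q=Rw.T@(np.asarray(p)-o); return np.array([f*q[0]/q[2]+cx,f*q[1]/q[2]+cy])
E
python3 - <<'E'
from h import *
a=cv2.imread('pics/scene0.png');b=cv2.imread('pics/side0.png')
A=cv2.resize(a[165:315,200:400],None,fx=4,fy=4,interpolation=2)
B=cv2.resize(b[210:410,240:440],(600,600),interpolation=2)
cv2.imwrite('pics/cropA.png',A); cv2.imwrite('pics/cropB.png',B)
S=cam('side');Q=cam('scene')
for n,uv,z in(('plunger',(360,319),104),('tin',(352,220),100),('red',(307,228),87),('white',(265,228),87),('optic',(296,170),66),('dip',(319,182),85),('blue',(316,290),104),('pur1',(356,366),104),('pur2',(416,348),104)): print(n,onz(S,uv,z).round(), proj(Q,onz(S,uv,z)).round())
for uv in((274,262),(365,268),(262,277),(364,287)): print(onz(S,uv,48).round())
E
```

```text
plunger [476. 411. 104.] [265. 186.]
tin [442.  45. 100.] [303. 247.]
red [550.  51.  87.] [335. 240.]
white [650.  42.  87.] [366. 233.]
optic [ 561. -337.   66.] [417. 329.]
dip [ 501. -205.   85.] [367. 298.]
blue [548. 319. 104.] [296. 194.]
pur1 [499. 525. 104.] [259. 171.]
pur2 [394. 492. 104.] [233. 181.]
[631. 131.  48.]
[428. 174.  48.]
[657. 188.  48.]
[441. 243.  48.]
```

View pics/cropB.png

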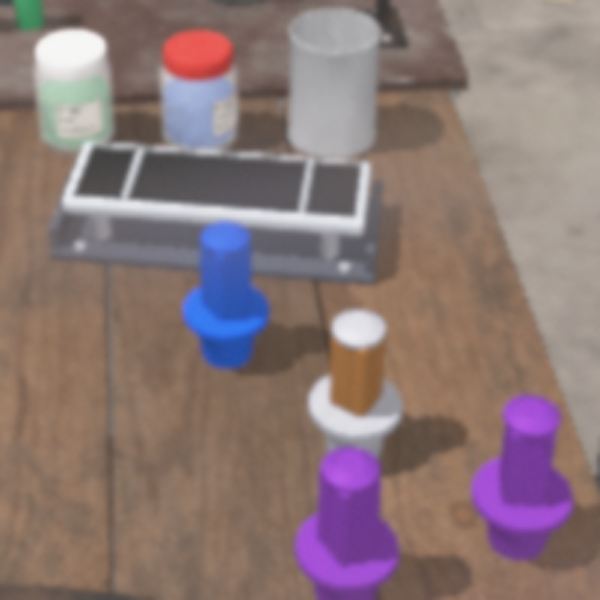

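The crop confirms the choice: the wooden-gripped plunger with a steel flange at side pixel (359,340), clear of the blue and purple look-alikes. Both plate lines are visible. Next I move the wrist camera above the plunger.

Call:
servo_tool(plan=[[0, [40, -28, 4], 0], [0, [75, -53, 8], 0], [0, [110, -78, 12], 0], [0, [145, -103, 16], 0], [0, [180, -128, 20], 0], [0, [210, -150, 24], 0], [0, [230, -163, 24], 0], [0, [230, -163, 24], 0], [0, [230, -163, 24], 0], [0, [230, -163, 24], 0]])

```text
t: 0.98
ee_pos: [475.6, 411.4, 260.2]
orientation: [-0.632, -3.076, 0.001]
ft_force: [0.0, -0.1, -0.1]
width: 87.7
grasp_force: 0.0
```

```bash
python3 - <<'E'
from h import *
o=ctrl.get_obs();im=ctrl.get_image('wrist');cv2.imwrite('pics/w1.png',im)
C=cam('wrist',o);print(o['ee_pos'],o['orientation'],C[4],o['qpos'])
print(proj(C,[476,411,104]))
import pickle;pickle.dump(o,open('w1.pkl','wb'))
E
```

```text
[475.59144319 411.43717672 260.22973237] [-6.32256091e-01 -3.07634172e+00  7.97787773e-04] [412.53519401 438.53372309 407.31324313] [ 6.94074301e-01  4.04572395e-01  1.60010294e+00  4.69669892e-04
  1.13790817e+00 -4.71520157e-01]
[318.54203233 231.17979958]
```

View pics/w1.png

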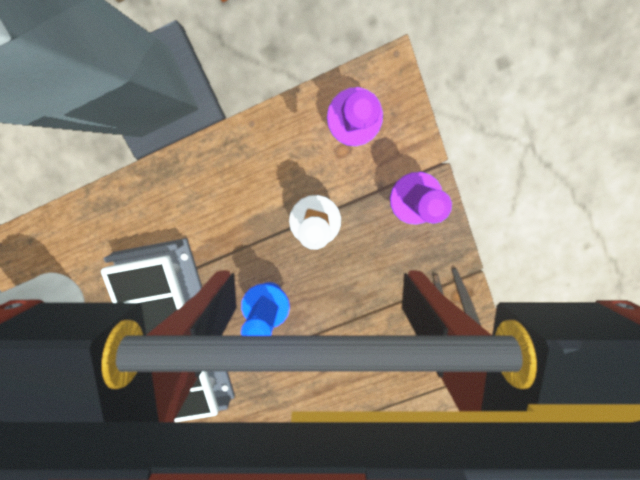

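The wrist view shows the plunger cap at about (315,233), which agrees with the prediction of (318,231). Zooming in for the grip's yaw.

```bash
python3 - <<'E'
from h import *
im=cv2.imread('pics/w1.png')
A=cv2.resize(im[190:255,280:350],None,fx=8,fy=8,interpolation=2)
cv2.imwrite('pics/w1c.png',A)
E
```

```text
(no output)
```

View pics/w1c.png

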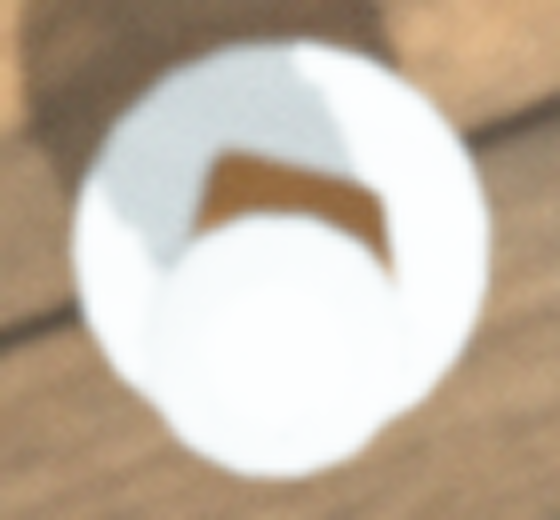

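```bash
python3 - <<'E'
from h import *
import pickle
o=pickle.load(open('w1.pkl','rb'));C=cam('wrist',o);S=cam('side')
print('cap',onz(C,(314.4,233.1),104),'flange',onz(C,(315.1,220.9),40))
a=onz(C,(308.1,209.0),40);b=onz(C,(327.75,214.4),40);d=b-a
print('edge len',np.linalg.norm(d),'ang',np.degrees(np.arctan2(d[1],d[0])))
Rt=R.from_rotvec(o['orientation']).as_matrix();print('tool y ang',np.degrees(np.arctan2(Rt[1,1],Rt[0,1])))
e=[onz(S,u,48) for u in((288.3,260),(281.7,276.7),(343.3,263.3),(341,281.3))]
print(np.round(e,1)); f=(e[0]+e[1])/2;n=(e[2]+e[3])/2;d=f-n
print(n,f,np.linalg.norm(d),np.degrees(np.arctan2(d[1],d[0])),[np.linalg.norm(e[i]-e[i+1]) for i in(0,2)])
E
```

```text
cap [476.16168827 406.69604009 104.        ] flange [476.95395006 406.3196886   40.        ]
edge len 22.806348804901692 ang 51.21940504769494
tool y ang 66.77235873068179
[[598.2 126.1  48. ]
 [614.4 190.6  48. ]
 [474.2 150.6  48. ]
 [487.3 218.8  48. ]]
[480.76252913 184.7240921   48.        ] [606.32704112 158.32280683  48.        ] 128.310071835446 -11.874085828188182 [np.float64(66.47720274021819), np.float64(69.45479349830252)]
```

Call:
servo_tool(plan=[[0, [0, -5, 0], -7], [0, [0, -5, 0], -14], [0, [0, -5, -20], -15.5], [0, [0, -5, -60], -15.5], [0, [0, -5, -95], -15.5], [0, [0, -5, -125], -15.5], [0, [0, -5, -125], -15.5]])

```text
t: 1.62
ee_pos: [471.4, 405.0, 129.6]
orientation: [-1.035, -2.96, 0.014]
ft_force: [-0.3, -0.6, -1.2]
width: 88.1
grasp_force: 0.0
```

```bash
python3 - <<'E'
from h import *
o=ctrl.get_obs();im=ctrl.get_image('wrist');C=cam('wrist',o);print(o['ee_pos'])
for p in([476.5,406.5,104],[476.5,406.5,40]): 
    u=proj(C,p);print(u);cv2.drawMarker(im,tuple(int(v) for v in u),(0,0,255),0,12)
cv2.imwrite('pics/w2.png',im)
E
```

```text
[471.39708801 404.9593848  129.62702125]
[326.99512175 287.65467252]
[325.80078924 254.52238431]
```

View pics/w2.png

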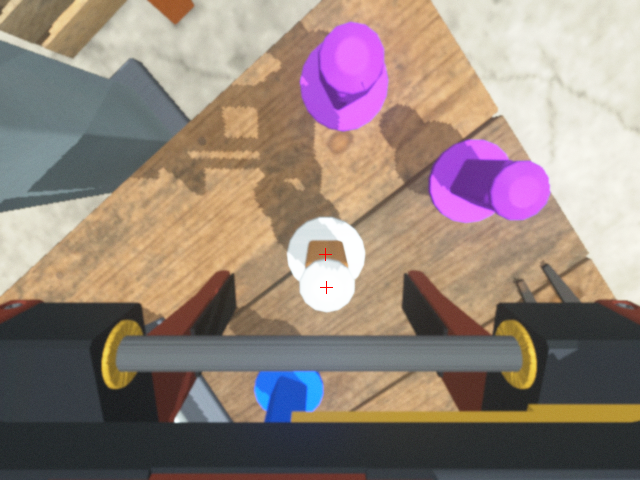

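The grip flats are now square to the fingers, and the markers sit on the cap (327,287) and flange (326,254). I'll settle and re-check the pose lag.

Call:
servo_tool(plan=[[0, [0, 0, 0], 0], [0, [0, 0, 0], 0], [0, [0, 0, 0], 0]])

```text
t: 1.92
ee_pos: [477.0, 407.8, 138.1]
orientation: [1.039, 2.963, 0.005]
ft_force: [0.2, -0.4, 0.3]
width: 88.1
grasp_force: 0.0
```

Call:
servo_tool(plan=[[0, [0, 0, -12], 0], [0, [0, 0, -24], 0], [0, [0, 0, -36], 0], [0, [0, 0, -48], 0], [0, [0, 0, -60], 0], [0, [0, 0, -67], 0], [0, [0, 0, -71], 0], [0, [0, 0, -71], 0], [0, [0, 0, -71], 0], [0, [0, 0, -71], 0]])

```text
t: 2.75
ee_pos: [476.5, 406.8, 65.1]
orientation: [1.041, 2.964, 0.001]
ft_force: [-0.5, -0.8, 0.7]
width: 87.5
grasp_force: 0.0
```

Call:
servo_tool(plan=[[0.3, [0, 0, 0], 0], [0.5, [0, 0, 0], 0], [0.6, [0, 0, 0], 0], [0.7, [0, 0, 0], 0], [0.85, [0, 0, 0], 0], [1, [0, 0, 0], 0], [1, [0, 0, 0], 0], [1, [0, 0, 0], 0], [1, [0, 0, 0], 0], [1, [0, 0, 0], 0]])

```text
t: 3.58
ee_pos: [476.1, 406.5, 64.6]
orientation: [-1.041, -2.964, 0.0]
ft_force: [-0.6, -0.4, -0.6]
width: 30.1
grasp_force: 30.0
```

Call:
servo_tool(plan=[[1, [0, 0, 0], 0], [1, [0, 0, 0], 0], [1, [0, 0, 0], 0], [1, [0, 0, 0], 0]])

```text
t: 3.92
ee_pos: [476.1, 406.5, 64.6]
orientation: [-1.041, -2.964, 0.0]
ft_force: [-1.1, 0.8, 0.2]
width: 29.7
grasp_force: 30.0
```

Call:
servo_tool(plan=[[1, [0, 0, 10], 0], [1, [0, 0, 30], 0], [1, [0, 0, 60], 0], [1, [0, 0, 90], 0], [1, [0, 0, 115], 0], [1, [0, 0, 120], 0], [1, [0, 0, 120], 0], [1, [0, 0, 120], 0], [1, [0, 0, 120], 0], [1, [0, 0, 120], 0]])

```text
t: 4.75
ee_pos: [475.2, 405.7, 182.6]
orientation: [-1.04, -2.962, 0.005]
ft_force: [-1.6, -0.6, -2.3]
width: 29.8
grasp_force: 30.0
```

```bash
python3 - <<'E'
from h import *
o=ctrl.get_obs();im=ctrl.get_image('side');w=ctrl.get_image('wrist');C=cam('side');print(o['ee_pos'],o['width'])
p=o['ee_pos']
for z in(-65,39): print(proj(C,p+[0,0,z]))
u=proj(C,p).astype(int)
A=cv2.resize(im[max(u[1]-80,0):u[1]+70,u[0]-75:u[0]+75],(500,500),interpolation=2)
print(u)
cv2.imwrite('pics/lift.png',np.hstack([A,w[200:450,170:470].repeat(2,0)]))
E
```

```text
[475.15867696 405.69702812 182.58843467] 29.837962506216936
[360.32787221 311.06365909]
[362.50528976 262.62850308]
[361 281]
```

View pics/lift.png

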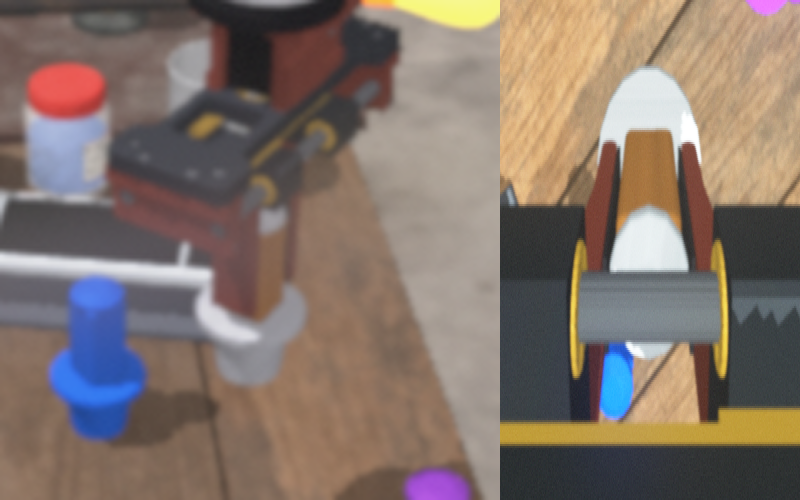

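The plunger is gripped squarely, upright and lifted clear (left crop, about (255,300)); the pads are on two flats. Next I move to view the plate with the wrist camera.

Call:
servo_tool(plan=[[1, [5, -10, 20], 0], [1, [14, -35, 50], 0], [1, [28, -68, 80], 0], [1, [42, -101, 105], 0], [1, [56, -134, 115], 0], [1, [71, -170, 115], 0], [1, [85, -205, 115], 0], [1, [99, -240, 115], 0], [1, [112, -270, 115], 0], [1, [120, -288, 115], 0]])

```text
t: 5.68
ee_pos: [596.8, 115.2, 298.9]
orientation: [-1.044, -2.963, 0.002]
ft_force: [0.6, -0.4, -3.0]
width: 30.0
grasp_force: 30.0
```

Call:
servo_tool(plan=[[1, [4, -9, 0], 0], [1, [4, -9, 0], 0], [1, [4, -9, 0], 0], [1, [4, -9, 0], 0], [1, [4, -9, 0], 0]])

```text
t: 6.1
ee_pos: [599.6, 110.9, 299.5]
orientation: [-1.038, -2.965, -0.0]
ft_force: [-0.7, 0.5, -1.9]
width: 29.6
grasp_force: 30.0
```

```bash
python3 - <<'E'
from h import *
import pickle
o=ctrl.get_obs();im=ctrl.get_image('wrist');C=cam('wrist',o);print(o['ee_pos'],o['orientation'],o['ft_force'],o['qpos'])
cv2.imwrite('pics/w3.png',im);pickle.dump(o,open('w3.pkl','wb'))
print(proj(C,[480.8,184.7,48]),proj(C,[606.3,158.3,48]))
E
```

```text
[599.56315414 110.89506995 299.49795582] [-1.03807559e+00 -2.96453975e+00 -7.00752193e-05] [-0.65192435  0.51775841 -1.90623617] [ 1.63226077e-01  3.37207469e-01  1.60604990e+00  3.29364519e-04
  1.19880384e+00 -7.34047913e-01]
[303.78647662  89.48635813] [353.12670449 193.14837116]
```

View pics/w3.png

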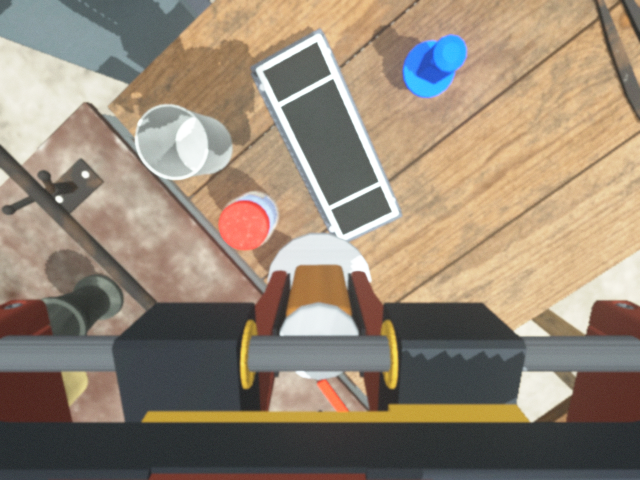

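The wrist view shows the near line from (279,105) to (333,76) and the far line from (328,207) to (382,184). Both are within about 3 px of the side-view estimates.

```bash
python3 - <<'E'
from h import *
import pickle
o=pickle.load(open('w3.pkl','rb'));C=cam('wrist',o)
n=onz(C,(306,90.5),48);f=onz(C,(355,195.5),48);d=f-n
print(n,f,np.linalg.norm(d),np.degrees(np.arctan2(d[1],d[0])))
for uv,z in(((246,224),87),((172,142),100)):print(onz(C,uv,z))
E
```

```text
[483.13860804 185.96167694  48.        ] [609.94074548 158.35888041  48.        ] 129.77170891519248 -12.280786219547025
[553.52656905  44.85392166  87.        ]
[444.45436129  46.80646603 100.        ]
```

Call:
servo_tool(plan=[[1, [-10, 6, -5], 0], [1, [-35, 22, -20], 0], [1, [-60, 38, -40], 0], [1, [-85, 54, -65], 0], [1, [-105, 67, -90], 0], [1, [-115, 74, -110], 0], [1, [-119, 76, -130], 0], [1, [-119, 76, -150], 0], [1, [-119, 76, -165], 0], [1, [-119, 76, -175], 0]])

```text
t: 6.98
ee_pos: [479.3, 186.1, 123.2]
orientation: [-1.038, -2.963, 0.002]
ft_force: [-0.4, -1.0, -2.6]
width: 29.6
grasp_force: 30.0
```

Call:
servo_tool(plan=[[1, [0, 0, 0], 0], [1, [0, 0, 0], 0], [1, [0, 0, 0], 0], [1, [0, 0, 0], 0], [1, [0, 0, 0], 0], [1, [0, 0, 0], 0]])

```text
t: 7.48
ee_pos: [481.6, 185.6, 125.4]
orientation: [1.041, 2.963, 0.001]
ft_force: [-0.2, -0.7, -3.1]
width: 29.7
grasp_force: 30.0
```

Call:
servo_tool(plan=[[1, [0, 0, -4], 0], [1, [0, 0, -8], 0], [1, [0, 0, -11], 0], [1, [0, 0, -14], 0], [1, [0, 0, -16], 0], [1, [0, 0, -18], 0], [1, [0, 0, -18], 0], [1, [0, 0, -18], 0]])

```text
t: 8.15
ee_pos: [481.2, 185.5, 106.8]
orientation: [1.041, 2.964, -0.0]
ft_force: [-0.4, -1.2, 2.2]
width: 29.8
grasp_force: 30.0
```

Call:
servo_tool(plan=[[1, [0, 0, -1], 0], [1, [0, 0, -2], 0], [1, [2, -0.4, -2], 0], [1, [6, -1.3, -2], 0], [1, [11, -2.4, -2], 0], [1, [17, -3.7, -2], 0], [1, [23, -5, -2], 0], [1, [29, -6.2, -2], 0], [1, [35, -7.5, -2], 0], [1, [41, -8.8, -2], 0]])

```text
t: 8.98
ee_pos: [522.8, 176.6, 104.6]
orientation: [-1.041, -2.964, -0.0]
ft_force: [-3.4, -0.7, 2.8]
width: 29.7
grasp_force: 30.0
```

Call:
servo_tool(plan=[[1, [6, -1.3, 0], 0], [1, [12, -2.6, 0], 0], [1, [18, -3.9, 0], 0], [1, [24, -5.2, 0], 0], [1, [30, -6.5, 0], 0], [1, [36, -7.8, 0], 0], [1, [42, -9, 0], 0]])

```text
t: 9.57
ee_pos: [565.0, 167.7, 104.6]
orientation: [1.041, 2.964, 0.001]
ft_force: [-0.5, 0.1, -0.4]
width: 30.0
grasp_force: 30.0
```

Call:
servo_tool(plan=[[1, [6, -1.3, 0], 0], [1, [12, -2.6, 0], 0], [1, [18, -3.9, 0], 0], [1, [24, -5.2, 0], 0], [1, [30, -6.5, 0], 0], [1, [36, -7.8, 0], 0], [1, [41, -8.8, 0], 0], [1, [44, -9.4, 0], 0], [1, [44, -9.4, 0], 0], [1, [44, -9.4, 0], 0]])

```text
t: 10.4
ee_pos: [608.5, 158.3, 104.8]
orientation: [1.041, 2.964, 0.001]
ft_force: [-0.5, 0.2, 1.2]
width: 30.1
grasp_force: 30.0
```

```bash
python3 - <<'E'
from h import *
F=[]
for i in range(12):
    im=ctrl.get_image('wrist' if i%2 else 'side'); o=ctrl.get_obs();F.append(np.r_[o['ft_force'],o['moment'],o['ee_pos']])
    if i==0: s=im
    if i==1: w=im
print(np.round(np.mean(F,0),2),np.round(np.std(F,0),2))
C=cam('side');u=proj(C,o['ee_pos']-[0,0,40]).astype(int);print(u)
A=cv2.resize(s[u[1]-50:u[1]+40,u[0]-40:u[0]+80],(800,600),interpolation=2)
B=cv2.resize(w[180:400,200:440],(320,293),interpolation=2)
A[:293,480:]=B
cv2.imwrite('pics/far.png',A);cv2.imwrite('pics/far_side.png',s);cv2.imwrite('pics/far_w.png',w)
E
```

```text
[ 4.0000e-02  7.6000e-01  1.6000e-01  2.0000e-01  2.0000e-02 -4.0000e-02
  6.0817e+02  1.5843e+02  1.0481e+02] [0.48 0.42 0.48 0.03 0.04 0.03 0.05 0.04 0.04]
[283 262]
```

View pics/far.png

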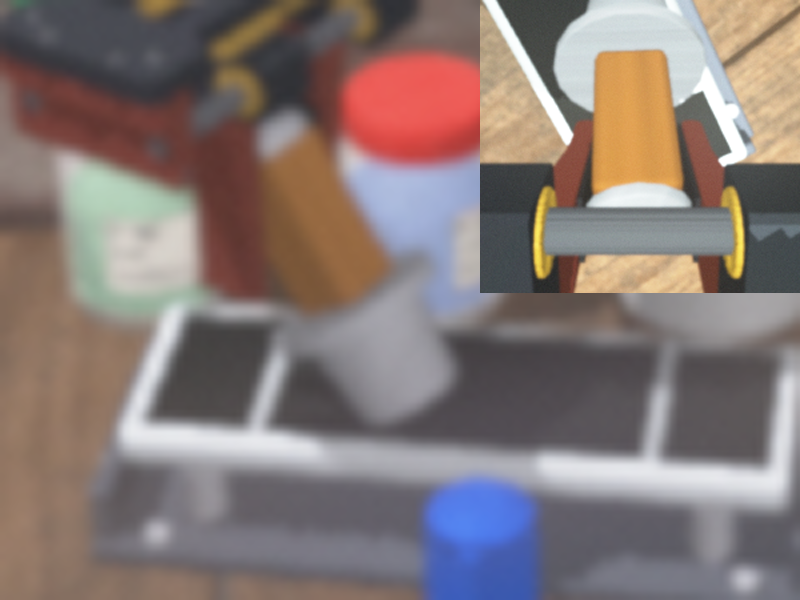

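The side crop shows the plunger swung about the finger axis, its foot dragged backwards (cap around (285,135), foot around (400,390) in the crop). The finger line was 63° off the stroke, so the pads couldn't resist the drag. I'll estimate the tilt, right it on the bench, regrip lower, and stroke again with the finger line along the stroke.

```bash
python3 - <<'E'
from h import *
from scipy.optimize import least_squares
o=ctrl.get_obs();C=cam('side');u=np.array([283,262])
cr=lambda p:np.array([u[0]-40+p[0]/6.667,u[1]-50+p[1]/6.667])
obs={104:cr((285,135)),37:cr((360,310)),2:cr((405,385))}
Rt=R.from_rotvec(o['orientation']).as_matrix();ty=Rt[:,1];P=o['ee_pos']+[0,0,5]
def pts(x):
    a=R.from_rotvec(ty*x[0]).apply([0,0,1]); return {z:P+a*(z-x[1]) for z in obs}
r=least_squares(lambda x:np.concatenate([proj(C,p)-obs[z] for z,p in pts(x).items()]),[0.3,70])
print(np.degrees(r.x[0]),r.x[1],r.fun.round(1),{k:v.round() for k,v in pts(r.x).items()},ty)
E
```

```text
45.76132588029581 78.98891135412578 [-9.6  3.4 -2.4  1.8  0.5  3.4] {104: array([622., 147., 127.]), 37: array([585., 177.,  80.]), 2: array([565., 193.,  56.])} [6.25078766e-01 7.80561667e-01 1.41993006e-04]
```

Call:
servo_tool(plan=[[1, [0, 0, 10], 0], [1, [0, 0, 30], 0], [1, [0, 0, 60], 0], [1, [0, 0, 85], 0], [1, [0, 0, 95], 0], [1, [0, 0, 95], 0], [1, [0, 0, 95], 0]])

```text
t: 11.58
ee_pos: [607.9, 158.1, 199.5]
orientation: [1.041, 2.964, -0.0]
ft_force: [0.9, 0.6, -3.0]
width: 29.6
grasp_force: 30.0
```

```bash
cat > fit.py <<'E'
from h import *
from scipy.optimize import least_squares
E
python3 - <<'E'
from fit import *
# pose at far.png
o=dict(ee_pos=np.array([608.17,158.43,104.81]),orientation=np.array([1.041,2.964,0.001]))
S=cam('side');W=cam('wrist',o)
cr=lambda p:np.array([243+p[0]/6.667,212+p[1]/6.667])
wi=lambda p:np.array([200+(p[0]-480)/1.3333,180+p[1]/1.3333])
Rt=R.from_rotvec(o['orientation']).as_matrix()
data=[]# cam, plunger-plane point (r along tool x, r along tool y, height), px, weight
for y,px in((-13,(597,52)),(13,(665,50))): data.append((W,(13,y,40),wi(px),.5))
data.append((W,(0,0,40),wi((630,57)),.3))
for y,px in((-13,(594,192)),(13,(684,190))): data.append((W,(13,y,96),wi(px),.3))
data+=[(S,(0,0,37),cr((360,305)),1),(S,(0,0,1),cr((405,388)),1),(S,(0,0,100),cr((290,140)),.5)]
def world(x,q):
    th,tx,tz=x; a=np.array([-np.sin(th),0,-np.cos(th)]); n=np.array([np.cos(th),0,-np.sin(th)])
    # foot centre in tool = (tx,0,tz)
    return o['ee_pos']+Rt@(np.array([tx,0,tz])+a*q[2]+n*q[0]+np.array([0,q[1],0]))
f=lambda x:np.concatenate([w*(proj(c,world(x,q))-px) for c,q,px,w in data])
for x0 in([.6,45,50],):
    r=least_squares(f,x0,loss='soft_l1');print(np.degrees(r.x[0]),r.x[1:],f(r.x).round(1).reshape(-1,2).tolist())
    print([world(r.x,(0,0,z)).round() for z in(0,104)])
E
```

```text
34.08054337588407 [52.69242428 47.54442089] [[1.6, -1.7], [3.7, -1.0], [1.8, 3.4], [-0.9, 0.2], [0.5, 0.6], [-1.8, -0.0], [-0.7, 1.8], [-2.6, -0.3]]
[array([567., 191.,  57.]), array([613., 155., 143.])]
```

Call:
servo_tool(plan=[[1, [15, -3, 0], 4], [1, [35, -8, 0], 9], [1, [60, -13, 0], 15], [1, [85, -19, 0], 21], [1, [108, -24, 0], 26.3], [1, [122, -27, 0], 26.3], [1, [122, -27, 0], 26.3], [1, [122, -27, 0], 26.3]])

```text
t: 12.25
ee_pos: [729.0, 130.8, 196.7]
orientation: [-0.34, -3.119, 0.002]
ft_force: [-0.4, -0.2, -3.5]
width: 29.8
grasp_force: 30.0
```

Call:
servo_tool(plan=[[1, [0, 0, -15], 0], [1, [0, 0, -40], 0], [1, [0, 0, -65], 0], [1, [0, 0, -90], 0], [1, [0, 0, -108], 0], [1, [0, 0, -117], 0], [1, [0, 0, -119], 0], [1, [0, 0, -119], 0], [1, [0, 0, -119], 0]])

```text
t: 13.0
ee_pos: [730.5, 131.6, 81.7]
orientation: [0.339, 3.122, 0.001]
ft_force: [0.2, -0.3, -2.2]
width: 30.0
grasp_force: 30.0
```

```bash
python3 - <<'E'
from h import *
w=[];F=[]
for i in range(4): s=ctrl.get_image('side');o=ctrl.get_obs();F.append(o['ft_force'])
w=ctrl.get_image('wrist');sc=ctrl.get_image('scene')
print(o['ee_pos'],o['orientation'],np.mean(F,0))
C=cam('side');u=proj(C,o['ee_pos']).astype(int);print(u)
A=cv2.resize(s[u[1]-55:u[1]+65,u[0]-50:u[0]+110],(800,600),interpolation=2)
A[:300,400:]=cv2.resize(w[150:450,120:520],(400,300))
A[300:,500:]=cv2.resize(sc[285:385,330:455],(300,300),interpolation=2)[:,:]
cv2.imwrite('pics/right.png',A);cv2.imwrite('pics/right_sc.png',sc)
E
```

```text
[730.89607357 131.41000597  82.17456277] [3.38958137e-01 3.12107650e+00 9.44687696e-04] [ 0.2834893  -0.13281114 -2.48537413]
[228 251]
```

Call:
servo_tool(plan=[[1, [-4, 0.9, 0], 0], [1, [-8, 1.7, 0], 0], [1, [-12, 2.6, 0], 0], [1, [-16, 3.5, 0], 0], [1, [-19, 4.1, 0], 0], [1, [-22, 4.8, 1], 0]])

```text
t: 13.8
ee_pos: [707.7, 136.2, 81.6]
orientation: [0.339, 3.123, -0.0]
ft_force: [1.1, 0.2, -1.9]
width: 29.7
grasp_force: 30.0
```

Call:
servo_tool(plan=[[1, [-3, 0.7, 1], 0], [1, [-6, 1.3, 2], 0], [1, [-9, 2, 3], 0], [1, [-12, 2.6, 4], 0]])

```text
t: 14.13
ee_pos: [696.7, 138.7, 86.4]
orientation: [0.339, 3.121, 0.0]
ft_force: [2.4, -0.6, -1.0]
width: 30.0
grasp_force: 30.0
```

Call:
servo_tool(plan=[[1, [-3, 0.7, 1], 0], [1, [-6, 1.3, 2], 0], [1, [-9, 2, 2], 0], [1, [-9, 2, 2], 0]])

```text
t: 14.47
ee_pos: [688.0, 140.8, 89.0]
orientation: [0.338, 3.12, 0.001]
ft_force: [3.7, -1.7, 4.7]
width: 29.7
grasp_force: 30.0
```

```bash
python3 - <<'E'
from h import *
F=[]
for i in range(5): s=ctrl.get_image('side');o=ctrl.get_obs();F.append(o['ft_force'])
w=ctrl.get_image('wrist')
print(o['ee_pos'],np.mean(F,0))
C=cam('side');u=proj(C,o['ee_pos']).astype(int);print(u)
A=cv2.resize(s[u[1]-55:u[1]+65,u[0]-50:u[0]+110],(800,600),interpolation=2)
A[:300,400:]=cv2.resize(w[150:450,120:520],(400,300))
cv2.imwrite('pics/right2.png',A)
E
```

```text
[688.13486403 140.69990146  88.77550389] [ 3.5532979  -1.81111301  6.07464617]
[247 250]
```

View pics/right2.png

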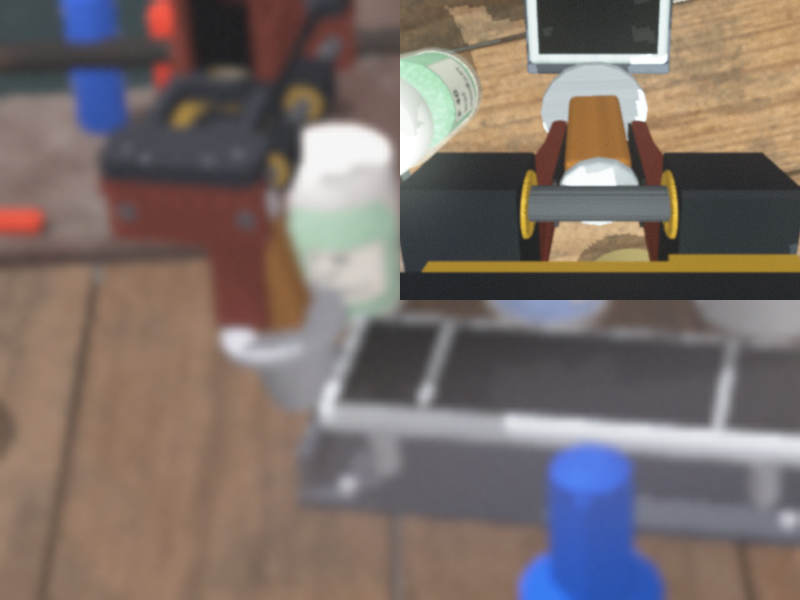

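The side crop shows the plunger nearly upright again, its foot against the plate's far end (around (290,390) in the crop). That was my last allowed view, so everything from here is numeric. Fitting the remaining tilt.

```bash
python3 - <<'E'
from fit import *
o=dict(ee_pos=np.array([688.13,140.70,88.78]),orientation=np.array([.339,3.121,0.0005]))
S=cam('side');W=cam('wrist',o)
cr=lambda p:np.array([197+p[0]/5,195+p[1]/5])
wi=lambda p:np.array([p[0]-280,150+p[1]])
Rt=R.from_rotvec(o['orientation']).as_matrix()
data=[(W,(13,-13,40),wi((570,97)),.5),(W,(13,13,40),wi((622,97)),.5),(W,(0,0,40),wi((594,104)),.3),(W,(13,-13,96),wi((565,165)),.3),(W,(13,13,96),wi((631,164)),.3),
(S,(0,0,37),cr((281,322)),1),(S,(0,0,1),cr((293,392)),1)]
def world(x,q):
    th,tx,tz=x; a=np.array([-np.sin(th),0,-np.cos(th)]); n=np.array([np.cos(th),0,-np.sin(th)])
    return o['ee_pos']+Rt@(np.array([tx,0,tz])+a*q[2]+n*q[0]+np.array([0,q[1],0]))
f=lambda x:np.concatenate([w*(proj(c,world(x,q))-px) for c,q,px,w in data])
r=least_squares(f,[.2,10,60],loss='soft_l1');print(np.degrees(r.x[0]),r.x[1:],f(r.x).round(1).reshape(-1,2).tolist())
print([world(r.x,(0,0,z)).round() for z in(0,104)])
E
```

```text
10.832891176951241 [17.14136236 61.15509451] [[1.9, -0.2], [0.9, -0.2], [1.5, 4.3], [-0.4, -0.2], [1.0, 0.1], [-0.7, 0.6], [0.9, -0.3]]
[array([672., 144.,  28.]), array([690., 140., 130.])]
```

```bash
python3 - <<'E'
from h import *
S=cam('side')
for uv in((172,279),(230,415),(280,418)):print(uv,onz(S,uv,10).round())
for p in([690,250,0],[650,290,0],[690,250,104]):print(p,proj(S,p).round())
im=cv2.imread('pics/side0.png')
u=proj(S,[690,250,0]).astype(int);p=im[u[1]-30:u[1]+30,u[0]-30:u[0]+30].reshape(-1,3);print(p.mean(0),p.std(0))
E
```

```text
(172, 279) [867. 124.  10.]
(230, 415) [708. 525.  10.]
(280, 418) [625. 539.  10.]
[690, 250, 0] [248. 313.]
[650, 290, 0] [266. 324.]
[690, 250, 104] [244. 273.]
[ 98.83138889 115.545      140.76222222] [ 9.08525443  6.97429228 10.83523653]
```

Call:
servo_tool(plan=[[1, [6, -1, 2], 0], [1, [20, -3, 15], 0], [1, [30, -5, 40], 0], [1, [32, 10, 65], 0], [1, [30, 35, 75], 0], [1, [25, 65, 75], 0], [1, [15, 92, 75], 0], [1, [5, 105, 75], 0], [1, [3, 109, 65], 0], [1, [3, 109, 50], 0]])

```text
t: 15.6
ee_pos: [689.5, 250.7, 137.4]
orientation: [0.336, 3.123, 0.0]
ft_force: [0.3, -0.1, -2.0]
width: 29.7
grasp_force: 30.0
```

Call:
servo_tool(plan=[[1, [0, 0, -15], 0], [1, [0, 0, -35], 0], [1, [0, 0, -52], 0], [1, [0, 0, -62], 0], [1, [0, 0, -68], 0], [1, [0, 0, -71], 0], [1, [0, 0, -71], 0], [1, [0, 0, -71], 0]])

```text
t: 16.27
ee_pos: [690.7, 249.5, 67.2]
orientation: [0.34, 3.122, 0.001]
ft_force: [0.0, 0.7, -1.4]
width: 30.4
grasp_force: 30.0
```

Call:
servo_tool(plan=[[1, [0, 0, -1], 0], [1, [0, 0, -2], 0], [1, [0, 0, -3], 0], [1, [0, 0, -4], 0], [1, [0, 0, -4], 0], [1, [0, 0, -4], 0]])

```text
t: 16.77
ee_pos: [691.3, 250.0, 64.4]
orientation: [0.339, 3.121, 0.001]
ft_force: [-1.1, -1.1, 3.7]
width: 29.5
grasp_force: 30.0
```

Call:
servo_tool(plan=[[1, [0, 0, -1], 0], [1, [0, 0, -2], 0], [1, [0, 0, -3], 0], [1, [0, 0, -3], 0], [1, [0, 0, -3], 0], [1, [0, 0, -3], 0]])

```text
t: 17.27
ee_pos: [693.0, 249.9, 63.8]
orientation: [0.338, 3.117, 0.003]
ft_force: [0.1, -2.4, 15.6]
width: 29.9
grasp_force: 30.0
```

Call:
servo_tool(plan=[[1, [0, 0, 2], 0], [1, [0, 0, 3], 0], [0.64, [0, 0, 3], 0], [0.6, [0, 0, 3], 0], [0.55, [0, 0, 3], 0], [0.5, [0, 0, 3], 0], [0.4, [0, 0, 3], 0], [0.2, [0, 0, 3], 0], [0, [0, 0, 3], 0], [0, [0, 0, 3], 0]])

```text
t: 18.1
ee_pos: [690.0, 249.7, 62.4]
orientation: [-0.339, -3.123, 0.0]
ft_force: [-0.5, -0.5, 0.7]
width: 67.2
grasp_force: 0.0
```

Call:
servo_tool(plan=[[0, [0, 0, 10], 0], [0, [0, 0, 25], 0], [0, [0, 0, 45], 0], [0, [0, 0, 65], 0], [0, [0, 0, 85], 0], [0, [0, 0, 100], 0], [0, [0, 0, 100], 0], [0, [0, 0, 100], 0], [0, [0, 0, 100], 0], [0, [0, 0, 100], 0]])

```text
t: 18.93
ee_pos: [689.2, 249.4, 161.2]
orientation: [-0.339, -3.121, 0.002]
ft_force: [0.7, -0.6, 0.1]
width: 87.8
grasp_force: 0.0
```

```bash
python3 - <<'E'
from h import *
import pickle
o=ctrl.get_obs();im=ctrl.get_image('wrist');s=ctrl.get_image('side');cv2.imwrite('pics/w4.png',im);cv2.imwrite('pics/s4.png',s);pickle.dump(o,open('w4.pkl','wb'))
print(o['ee_pos'],o['orientation'],o['width'])
def blobs(im,x0,y0,x1,y1,amin):
    h=cv2.cvtColor(im,cv2.COLOR_BGR2HSV); m=((h[...,1]<45)&(h[...,2]>120)).astype(np.uint8)
    k=np.zeros_like(m);k[y0:y1,x0:x1]=m[y0:y1,x0:x1]
    n,l,st,c=cv2.connectedComponentsWithStats(k)
    for i in range(1,n):
        if st[i,4]>amin: print(st[i],c[i].round(1))
print('wrist');blobs(im,150,50,480,330,300)
W=cam('wrist',o);S=cam('side')
Rt=R.from_rotvec(o['orientation']).as_matrix();e=o['ee_pos'];tx=Rt[:,0]
for d in(0,17):
  b=np.array([e[0],e[1],0])+tx*d; print(d,b.round(),[proj(W,b+[0,0,z]).round() for z in(0,40,104)],[proj(S,b+[0,0,z]).round() for z in(0,40,104)])
print('side');blobs(s,190,230,310,350,40)
E
```

```text
[689.24316166 249.39494847 161.19233805] [-3.38871666e-01 -3.12106278e+00  1.58535274e-03] 87.7532966681406
wrist
[ 150   50  130  183 7339] [226.  157.7]
[288 139 142  35 483] [355.2 155.8]
[ 279  174   72   77 3977] [314.4 211.2]
0 [689. 249.   0.] [array([319., 230.]), array([319., 240.]), array([319., 264.])] [array([248., 313.]), array([246., 298.]), array([244., 273.])]
17 [673. 253.   0.] [array([319., 212.]), array([319., 220.]), array([319., 239.])] [array([256., 314.]), array([254., 299.]), array([252., 274.])]
side
[ 244  230   66   88 2235] [271.2 270.3]
```

```bash
python3 - <<'E'
from h import *
import pickle
o=pickle.load(open('w4.pkl','rb'));im=cv2.imread('pics/w4.png');W=cam('wrist',o)
h=cv2.cvtColor(im,cv2.COLOR_BGR2HSV)
# wood grip inside flange
m=((h[...,0]>5)&(h[...,0]<25)&(h[...,1]>110)).astype(np.uint8);k=np.zeros_like(m);k[174:252,283:348]=m[174:252,283:348]
n,l,st,c=cv2.connectedComponentsWithStats(k)
for i in range(1,n):
    if st[i,4]>50:
        print(st[i]);pts=cv2.findNonZero((l==i).astype(np.uint8)).reshape(-1,2)
        for y in range(st[i,1],st[i,1]+st[i,3],3): r=pts[pts[:,1]==y,0];print(y,r.min(),r.max())
        xs=range(st[i,0]+4,st[i,0]+st[i,2]-4);print('top edge',[int(pts[pts[:,0]==x,1].min()) for x in xs])
f=onz(W,(315,209.5),40);print('flange',f)
for z in(40,104):
    r=29 if z==40 else 16
    c=[proj(W,[f[0]+r*np.cos(t),f[1]+r*np.sin(t),z]) for t in np.linspace(0,6.28,60)];print(z,np.min(c,0),np.max(c,0))
Rt=R.from_rotvec(o['orientation']).as_matrix();print('in tool',Rt.T@(f-o['ee_pos']))
E
```

```text
[297 197  34   9 130]
197 302 327
200 300 328
203 298 329
top edge [198, 197, 197, 197, 197, 197, 197, 197, 197, 197, 197, 197, 197, 197, 197, 197, 197, 197, 197, 197, 197, 197, 197, 197, 197, 197]
flange [663.44974633 251.80675042  40.        ]
40 [279.43466852 173.29926207] [350.56492504 243.84705711]
104 [288.38652867 200.19989665] [339.27684072 250.0469094 ]
in tool [ 25.45966806  -3.02989017 121.24902034]
```

Call:
servo_tool(plan=[[0, [-9, 1, 0], -7], [0, [-18, 2, 0], -14], [0, [-26.5, 2, 0], -21], [0, [-26.5, 2, 0], -28], [0, [-26.5, 2, 0], -35], [0, [-26.5, 2, 0], -42], [0, [-26.5, 2, 0], -49], [0, [-26.5, 2, 0], -56], [0, [-26.5, 2, 0], -63], [0, [-26.5, 2, 0], -70]])

```text
t: 19.87
ee_pos: [663.2, 251.5, 161.6]
orientation: [-2.076, -2.357, 0.002]
ft_force: [-0.4, 0.0, 0.2]
width: 88.2
grasp_force: 0.0
```

Call:
servo_tool(plan=[[0, [0, 0, 0], -7], [0, [0, 0, 0], -14], [0, [0, 0, 0], -20], [0, [0, 0, 0], -20], [0, [0, 0, 0], -20], [0, [0, 0, 0], -20]])

```text
t: 20.37
ee_pos: [663.4, 251.6, 162.1]
orientation: [-2.445, -1.972, 0.001]
ft_force: [0.1, -0.0, 0.1]
width: 87.8
grasp_force: 0.0
```

```bash
python3 - <<'E'
from h import *
o=ctrl.get_obs();im=ctrl.get_image('wrist');W=cam('wrist',o);cv2.imwrite('pics/w5.png',im)
print(o['ee_pos'],o['orientation'],o['qpos'])
h=cv2.cvtColor(im,cv2.COLOR_BGR2HSV); m=((h[...,1]<45)&(h[...,2]>120)).astype(np.uint8)
k=np.zeros_like(m);k[130:330,230:410]=m[130:330,230:410]
n,l,st,c=cv2.connectedComponentsWithStats(k)
print([list(s) for s in st[1:] if s[4]>300])
f=[663.4,251.8]
for z,r in((40,29),(104,16)):
    c=[proj(W,[f[0]+r*np.cos(t),f[1]+r*np.sin(t),z]) for t in np.linspace(0,6.28,60)];print(z,np.min(c,0),np.max(c,0))
E
```

```text
[663.42318443 251.59112347 162.13273361] [-2.44501699e+00 -1.97222752e+00  1.23504187e-03] [3.45696453e-01 6.25571884e-01 1.47282053e+00 1.81325915e-05
 1.04403771e+00 5.58940799e-01]
[[np.int32(231), np.int32(205), np.int32(124), np.int32(125), np.int32(6719)]]
40 [283.95876031 204.94679129] [353.19566099 272.04938629]
104 [293.84194571 239.95833302] [342.98586699 286.66380324]
```

Call:
servo_tool(plan=[[0, [0, 0, -15], 0], [0, [0, 0, -40], 0], [0, [0, 0, -65], 0], [0, [0, 0, -85], 0], [0, [0, 0, -97], 0], [0, [0, 0, -103], 0], [0, [0, 0, -104.5], 0], [0, [0, 0, -104.5], 0], [0, [0, 0, -104.5], 0]])

```text
t: 21.17
ee_pos: [664.4, 252.0, 59.3]
orientation: [2.448, 1.969, 0.003]
ft_force: [-0.3, -0.0, 0.3]
width: 87.3
grasp_force: 0.0
```

Call:
servo_tool(plan=[[0.4, [0, 0, 0], 0], [0.6, [0, 0, 0], 0], [0.7, [0, 0, 0], 0], [0.85, [0, 0, 0], 0], [1, [0, 0, 0], 0], [1, [0, 0, 0], 0], [1, [0, 0, 0], 0], [1, [0, 0, 0], 0], [1, [0, 0, 0], 0], [1, [0, 0, 0], 0]])

```text
t: 22.0
ee_pos: [663.6, 251.7, 58.1]
orientation: [2.448, 1.969, 0.0]
ft_force: [-0.2, 0.1, -0.7]
width: 29.5
grasp_force: 30.0
```

Call:
servo_tool(plan=[[1, [0, 0, 0], 0], [1, [0, 0, 10], 0], [1, [0, 0, 30], 0], [1, [0, 0, 55], 0], [1, [0, 0, 75], 0], [1, [0, 0, 80], 0], [1, [0, 0, 80], 0], [1, [0, 0, 80], 0]])

```text
t: 22.67
ee_pos: [663.1, 251.5, 137.7]
orientation: [-2.448, -1.969, 0.001]
ft_force: [-0.8, 0.1, -2.5]
width: 29.6
grasp_force: 30.0
```

Call:
servo_tool(plan=[[1, [-8, -3, 10], 0], [1, [-28, -10, 10], 0], [1, [-55, -20, 10], 0], [1, [-82, -30, 10], 0], [1, [-109, -40, 10], 0], [1, [-136, -50, 10], 0], [1, [-160, -58, 5], 0], [1, [-175, -64, -5], 0], [1, [-182, -66.2, -15], 0], [1, [-182, -66.2, -20], 0]])

```text
t: 23.5
ee_pos: [477.9, 184.2, 116.7]
orientation: [-2.447, -1.968, 0.008]
ft_force: [-0.7, -0.6, -3.2]
width: 29.5
grasp_force: 30.0
```

Call:
servo_tool(plan=[[1, [0, 0, 0], 0], [1, [0, 0, 0], 0], [1, [0, 0, 0], 0], [1, [0, 0, 0], 0], [1, [0, 0, 0], 0], [1, [0, 0, -3], 0], [1, [0, 0, -6], 0], [1, [0, 0, -8], 0], [1, [0, 0, -8], 0], [1, [0, 0, -8], 0]])

```text
t: 24.33
ee_pos: [481.4, 185.4, 109.9]
orientation: [-2.448, -1.969, 0.001]
ft_force: [1.4, 0.7, -3.1]
width: 29.9
grasp_force: 30.0
```

Call:
servo_tool(plan=[[1, [0, 0, -3], 0], [1, [0, 0, -6], 0], [1, [0, 0, -8], 0], [1, [0, 0, -9.5], 0], [1, [0, 0, -10.5], 0], [1, [0, 0, -10.5], 0], [1, [0, 0, -10.5], 0], [1, [0, 0, -10.5], 0]])

```text
t: 25.0
ee_pos: [481.9, 185.6, 99.9]
orientation: [2.448, 1.969, 0.001]
ft_force: [-0.1, 0.1, 3.4]
width: 29.6
grasp_force: 30.0
```

Call:
servo_tool(plan=[[1, [2, -0.4, 0], 0], [1, [6, -1.3, 0], 0], [1, [11, -2.4, 0], 0], [1, [16, -3.4, 0], 0], [1, [21, -4.5, 0], 0], [1, [26, -5.6, 0], 0]])

```text
t: 25.5
ee_pos: [508.0, 179.7, 99.5]
orientation: [-2.448, -1.968, 0.001]
ft_force: [-3.7, -0.2, 3.1]
width: 29.7
grasp_force: 30.0
```

Call:
servo_tool(plan=[[1, [5, -1.1, 0], 0], [1, [10, -2.1, 0], 0], [1, [15, -3.2, 0], 0], [1, [20, -4.3, 0], 0], [1, [25, -5.4, 0], 0], [1, [30, -6.4, 0], 0], [1, [35, -7.5, 0], 0]])

```text
t: 26.08
ee_pos: [543.1, 172.3, 99.7]
orientation: [-2.448, -1.969, 0.0]
ft_force: [-3.1, 0.6, 2.2]
width: 29.6
grasp_force: 30.0
```

Call:
servo_tool(plan=[[1, [5, -1.1, 0], 0], [1, [10, -2.1, 0], 0], [1, [15, -3.2, 0], 0], [1, [20, -4.3, 0], 0], [1, [25, -5.4, 0], 0], [1, [30, -6.4, 0], 0], [1, [35, -7.5, 0], 0]])

```text
t: 26.67
ee_pos: [578.1, 164.8, 99.7]
orientation: [-2.448, -1.969, 0.0]
ft_force: [-3.1, -0.4, 3.2]
width: 29.7
grasp_force: 30.0
```

Call:
servo_tool(plan=[[1, [5, -1.1, 0], 0], [1, [10, -2.1, 0], 0], [1, [15, -3.2, 0], 0], [1, [20, -4.3, 0], 0], [1, [25, -5.4, 0], 0], [1, [30, -6.4, 0], 0], [1, [32, -6.8, 0], 0], [1, [32, -6.8, 0], 0]])

```text
t: 27.33
ee_pos: [610.4, 158.0, 99.7]
orientation: [2.448, 1.968, 0.001]
ft_force: [-2.7, 0.6, 3.3]
width: 29.9
grasp_force: 30.0
```

```bash
python3 - <<'E'
from h import *
F=[]
for i in range(4): im=ctrl.get_image('wrist');o=ctrl.get_obs();F.append(np.r_[o['ft_force'],o['ee_pos']])
print(np.mean(F,0).round(2));W=cam('wrist',o);cv2.imwrite('pics/w6.png',im)
h=cv2.cvtColor(im,cv2.COLOR_BGR2HSV);m=((h[...,0]>5)&(h[...,0]<25)&(h[...,1]>110)).astype(np.uint8);k=np.zeros_like(m);k[200:330,280:360]=m[200:330,280:360]
n,l,st,c=cv2.connectedComponentsWithStats(k);print([list(map(int,s)) for s in st[1:] if s[4]>50])
e=o['ee_pos'];Rt=R.from_rotvec(o['orientation']).as_matrix()
for z in(40,96):print(z,[proj(W,e+Rt@np.array([13,s*13,58-z])).round() for s in(-1,1)])
E
```

```text
[-1.4100e+00  8.0000e-02  3.1500e+00  6.0999e+02  1.5804e+02  9.9780e+01]
[[283, 269, 70, 55, 2350]]
40 [array([294., 265.]), array([343., 265.])]
96 [array([282., 315.]), array([354., 315.])]
```

Call:
servo_tool(plan=[[1, [0, 0, 8], 0], [1, [0, 0, 25], 0], [1, [0, 0, 55], 0], [1, [0, 0, 90], 0], [1, [0, -5, 125], 0], [1, [0, -20, 150], 0], [1, [-3, -45, 160], 0], [1, [-6, -78, 160], 0], [1, [-10, -112, 160], 0], [1, [-14, -146, 160], 0]])

```text
t: 28.37
ee_pos: [595.3, 10.9, 260.2]
orientation: [2.446, 1.969, 0.001]
ft_force: [0.6, 0.1, -2.9]
width: 29.9
grasp_force: 30.0
```

Call:
servo_tool(plan=[[1, [-4, -34, 0], 0], [1, [-8, -68, 0], 0], [1, [-12, -102, 0], 0], [1, [-16, -136, 0], 0], [1, [-20, -170, 0], 0], [1, [-24, -204, 0], 0], [1, [-28, -238, 0], 0], [1, [-32, -272, 0], 0], [1, [-36, -306, 0], 0], [1, [-38, -330, 0], 0]])

```text
t: 29.2
ee_pos: [556.7, -320.8, 259.7]
orientation: [2.449, 1.967, -0.001]
ft_force: [0.2, -0.5, -2.0]
width: 29.7
grasp_force: 30.0
```

Call:
servo_tool(plan=[[1, [-2, -30, 0], 0], [1, [-3, -55, 0], 0], [1, [-3, -72, 0], 0], [1, [-3, -77, 0], 0], [1, [-3, -77, 0], 0], [1, [-3, -77, 0], 0], [1, [-3, -77, 0], 0], [1, [-3, -77, 0], 0]])

```text
t: 29.87
ee_pos: [554.9, -393.5, 259.7]
orientation: [-2.447, -1.97, -0.0]
ft_force: [0.5, 0.8, -2.6]
width: 29.8
grasp_force: 30.0
```

```bash
python3 - <<'E'
from h import *
import pickle
o=ctrl.get_obs();im=ctrl.get_image('wrist');W=cam('wrist',o);cv2.imwrite('pics/w7.png',im);pickle.dump(o,open('w7.pkl','wb'))
print(o['ee_pos'],o['orientation'],o['ft_force'])
print('expect optic',proj(W,[561,-337,66]).round(),'dip',proj(W,[501,-205,85]).round())
sc=cv2.imread('pics/scene0.png');sd=cv2.imread('pics/side0.png')
def seg(im,box,nm):
    x0,y0,x1,y1=box
    h=cv2.cvtColor(im,cv2.COLOR_BGR2HSV);m=((h[...,0]>14)&(h[...,0]<32)&(h[...,1]>50)&(h[...,2]>130)).astype(np.uint8)
    k=np.zeros_like(m);k[y0:y1,x0:x1]=m[y0:y1,x0:x1];n,l,st,c=cv2.connectedComponentsWithStats(k)
    for i in range(1,n):
        if st[i,4]>60: print(nm,st[i].tolist(),c[i].round(1))
seg(im,(0,0,640,340),'wrist');seg(sc,(390,310,455,380),'scene');seg(sd,(275,155,315,195),'side')
u=proj(W,[561,-337,66]).astype(int); print(im[u[1],u[0]], cv2.cvtColor(im,cv2.COLOR_BGR2HSV)[u[1]-50:u[1]+51:10,u[0]].tolist())
E
```

```text
[ 554.90422891 -393.49464734  259.74252365] [-2.44653264e+00 -1.97015796e+00 -1.58320994e-04] [ 0.53263149  0.78599679 -2.60525239]
expect optic [313. 168.] dip [211.  30.]
wrist [277, 29, 14, 17, 65] [282.4  36.2]
wrist [254, 107, 19, 21, 101] [264.  115.9]
wrist [235, 126, 24, 17, 91] [244.8 132.5]
wrist [0, 128, 23, 8, 76] [  7.7 130.8]
wrist [233, 140, 144, 101, 2581] [304.4 195.4]
wrist [173, 150, 30, 45, 291] [188.8 170.4]
wrist [291, 163, 56, 57, 1671] [320.3 190.9]
wrist [517, 197, 24, 20, 240] [526.5 206.9]
wrist [154, 198, 36, 18, 145] [171.9 207.6]
wrist [284, 268, 69, 56, 2272] [317.7 291.2]
wrist [431, 278, 65, 28, 801] [470.7 295.2]
wrist [242, 320, 16, 20, 234] [249.5 330.1]
wrist [380, 321, 16, 19, 213] [387.6 330.4]
wrist [550, 329, 37, 8, 210] [570.7 333.2]
scene [405, 323, 36, 42, 1175] [421.7 342.7]
side [282, 160, 28, 31, 686] [295.7 174.3]
[168 235 244] [[12, 80, 170], [12, 84, 176], [14, 85, 173], [14, 82, 181], [30, 2, 255], [26, 79, 244], [28, 62, 251], [30, 2, 255], [30, 4, 255], [28, 60, 251], [30, 21, 255]]
```

```bash
python3 - <<'E'
from h import *
from scipy.optimize import least_squares
import pickle
o=pickle.load(open('w7.pkl','rb'));im=cv2.imread('pics/w7.png');W=cam('wrist',o);S=cam('side');Q=cam('scene')
T=np.linspace(0,2*np.pi,90)
def box(C,c,zs=((66,40),)):
    p=np.array([proj(C,[c[0]+r*np.cos(t),c[1]+r*np.sin(t),z]) for z,r in zs for t in T]);return np.r_[p.min(0),p.max(0)]
# scene & side: left,right,top
obs={'Q':(Q,np.array([405,323,440.5])),'S':(S,np.array([282,160,309.5]))}
for k,(C,b) in obs.items():
    r=least_squares(lambda c:box(C,c)[:3]-b+[.0,0,0],[561,-337]);print(k,r.x,r.fun.round(1))
h=cv2.cvtColor(im,cv2.COLOR_BGR2HSV);m=((h[...,2]>205)&(h[...,0]>=20)&(h[...,0]<40)).astype(np.uint8)
m=cv2.morphologyEx(m,cv2.MORPH_OPEN,np.ones((3,3),np.uint8));k=np.zeros_like(m);k[90:226,240:400]=m[90:226,240:400]
n,l,st,c=cv2.connectedComponentsWithStats(k)
for i in range(1,n):
    if st[i,4]>80: print(st[i].tolist(),c[i].round(1))
print(box(W,[561,-337]).round())
for y in range(100,240,6): print(y,''.join('#' if v>225 else '+' if v>190 else '.' for v in h[y,240:400:2,2]))
E
```

```text
Q [ 561.95504807 -360.31799674] [ 0.7  0.1 -0.7]
S [ 560.6080049  -373.92022324] [ 0.8  0.1 -0.8]
[278, 151, 81, 75, 4965] [318.2 189.6]
[273. 125. 352. 207.]
100 .............+...................................................++.............
106 ...................................................................++++++++++..+
112 ..................................................................++++++.+.+++.+
118 ..+++++...........................................................+++++.....++++
124 .+.....++.....................................................+.+++++++++++++++.
130 ..................................................................++++++++++++++
136 ...............................................................+++++++++++++++++
142 ..................................................................++++++++++++++
148 ....................................................................+.++++++++++
154 ..............................+#################+.....................++++++++++
160 ..........................###########################.................+.++++++++
166 ..
[... 398 characters left out ...]
......++............
196 #++++++............+########################################.......+.++..++++++.
202 ++++++++............#######################################+++++....+++++++++...
208 +++++++++............+####################################+++++++.....+...+.+...
214 +++++++++++............#################################++....................+.
220 .+++++++++++++............############################+.........................
226 .........+++++++.............+###################++.++..........................
232 ..........++++..+++.+++.++..+.......++++++++++.+++++..+.........................
238 ..............++.............++##################+++..+......++.................
```

```bash
python3 - <<'E'
from h import *
from scipy.optimize import least_squares
import pickle
o=pickle.load(open('w7.pkl','rb'));im=cv2.imread('pics/w7.png');W=cam('wrist',o);S=cam('side');Q=cam('scene')
h=cv2.cvtColor(im,cv2.COLOR_BGR2HSV);m=(h[...,2]>215).astype(np.uint8);k=np.zeros_like(m);k[146:229,270:366]=m[146:229,270:366]
k=cv2.morphologyEx(k,cv2.MORPH_OPEN,np.ones((5,5),np.uint8))
c=max(cv2.findContours(k,cv2.RETR_EXTERNAL,2)[0],key=cv2.contourArea).reshape(-1,2);c=c[c[:,1]<222]
g=np.array([onz(W,p+0.0,66)[:2] for p in c])
r=least_squares(lambda x:np.hypot(*(g-x[:2]).T)-x[2],[561,-350,40],loss='soft_l1');print(r.x,np.abs(r.fun).mean(),np.abs(r.fun).max(),cv2.boundingRect(c))
T=np.linspace(0,6.28,90)
for C,n in((Q,'scene'),(S,'side')):
    p=np.array([proj(C,[r.x[0]+40*np.cos(t),r.x[1]+40*np.sin(t),66]) for t in T]);print(n,p.min(0),p.max(0),proj(C,[r.x[0],r.x[1],0]))
E
```

```text
[ 561.31563265 -362.11341658   40.79093045] 0.30265852357591166 0.6375159288861525 (279, 151, 80, 66)
scene [405.95032165 323.61042018] [440.04077365 348.29112106] [419.32104907 354.63391125]
side [282.66709175 161.56678905] [308.67735486 172.04544517] [296.32919753 186.14528891]
```

Call:
servo_tool(plan=[[1, [2, 8, 0], 0], [1, [4, 20, 0], 0], [1, [6, 29, 0], 0], [1, [6.7, 32.8, -5], 0], [1, [6.7, 32.8, -25], 0], [1, [6.7, 32.8, -45], 0], [1, [6.7, 32.8, -60], 0], [1, [6.7, 32.8, -65], 0], [1, [6.7, 32.8, -65], 0], [1, [6.7, 32.8, -65], 0]])

```text
t: 30.75
ee_pos: [561.6, -362.0, 194.9]
orientation: [2.448, 1.969, 0.0]
ft_force: [0.5, -0.2, -2.0]
width: 29.9
grasp_force: 30.0
```

```bash
python3 - <<'E'
from h import *
P=[]
for i in range(4): im=ctrl.get_image('wrist');o=ctrl.get_obs();P.append(o['ee_pos'])
sd=ctrl.get_image('side');cv2.imwrite('pics/w8.png',im);print(np.mean(P,0))
W=cam('wrist',o)
T=np.linspace(0,6.28,90)
p=np.array([proj(W,[561.3+40*np.cos(t),-362.1+40*np.sin(t),66]) for t in T]);print('rim pred',p.min(0),p.max(0))
e=o['ee_pos'];Rt=R.from_rotvec(o['orientation']).as_matrix()
for z,r in((40,29),(104,16)):
    p=np.array([proj(W,e+Rt@np.array([r*np.cos(t),r*np.sin(t),58-z])) for t in T]);print(z,p.min(0),p.max(0))
h=cv2.cvtColor(im,cv2.COLOR_BGR2HSV)
for y in range(150,262,5): print(y,''.join('#' if v[2]>225 and v[1]>35 else 'o' if v[2]>180 and v[1]<=35 else '+' if v[2]>190 else '.' for v in h[y,230:410:2]))
E
```

```text
[ 561.96150996 -362.42392241  195.85343968]
rim pred [270.9795066  190.24672663] [364.00431297 280.59930709]
40 [264.02959269 235.30187282] [372.68454963 336.63185738]
104 [271.97668219 317.96858929] [364.13093305 398.82397006]
150 +++++++++++..........................................................+++++++++++++++++++++
155 ++.....+++...........................................................+++++++++++++++++++++
160 ....................................................................++++++++++++++++++++++
165 ..................................................+.................++++++++++++++++++++++
170 ......................................................................++++++++++++++++++++
175 ...............................+.....++++.++.............................+++++++++++++++++
180 .............................++...........+++++++++......................+++++++++++++++++
185 .............................+++++++.......++++++++++.....+..............+++++++++++++++++
190 ..............................+++....+####ooooo###++++..................++++++++++++++++++
195 .............
[... 612 characters left out ...]
#####ooooooo++.++++++++++++++++++++
230 ..++ooo.............+oooooooo######ooooooooooooooo#########oooooooo#+.++++++++++++++++++++
235 ....................#oooooo###########oooooooooooooo#########ooooooo++++++++++++++++++++++
240 ....................+####oooo###oooooooooooooooooooooooooo###oooooo#++++++++++++++++++++++
245 .....................#######ooooooooooooooooooooooooooooooooooooooo#++++++++++++++++++++++
250 ......................###ooooooooooooooooooooooooooooooooooooooooo#+++++++.+++++++++++++++
255 .......................oooooooooooooooooooooooooooooooooooooooooooo+..+++++....+...+++++++
260 .............o.......ooooooooooooooooooooooooooooooooooooooooooooooo+.++++.......+...+++++
```

Rim and flange positions match the predictions to within about 1 px, so I'll descend slowly to 10 mm above the rim.

Call:
servo_tool(plan=[[1, [-0.3, 0.2, -10], 0], [1, [-0.3, 0.2, -22], 0], [1, [-0.3, 0.2, -34], 0], [1, [-0.3, 0.2, -44], 0], [1, [-0.3, 0.2, -52], 0], [1, [-0.3, 0.2, -57], 0], [1, [-0.3, 0.2, -59], 0], [1, [-0.3, 0.2, -59.5], 0], [1, [-0.3, 0.2, -59.5], 0], [1, [-0.3, 0.2, -59.5], 0]])

```text
t: 31.83
ee_pos: [561.4, -362.2, 135.7]
orientation: [2.447, 1.968, 0.0]
ft_force: [-0.6, 0.3, -2.7]
width: 30.2
grasp_force: 30.0
```

Call:
servo_tool(plan=[[1, [0, 0, 0], 0], [1, [0, 0, 0], 0], [1, [0, 0, 0], 0], [1, [0, 0, 0], 0], [1, [0, 0, 0], 0], [1, [0, 0, 0], 0], [1, [0, 0, 0], 0], [1, [0, 0, 0], 0]])

```text
t: 32.5
ee_pos: [561.0, -361.9, 135.2]
orientation: [-2.448, -1.969, 0.0]
ft_force: [0.1, -0.1, -3.0]
width: 29.7
grasp_force: 30.0
```

```bash
python3 - <<'E'
from h import *
P=[]
for i in range(6): im=ctrl.get_image('side');o=ctrl.get_obs();P.append(np.r_[o['ee_pos'],o['ft_force'],o['width'],o['grasp_force'],np.abs(o['qvel']).max()])
print(o['t'],np.mean(P,0).round(2),np.std(P,0).round(2))
S=cam('side');e=o['ee_pos']
T=np.linspace(0,6.28,60)
for n,z,r in(('rim',66,40),('foot',e[2]-58,17),('flange',e[2]-24,29)):
    c=[561.3,-362.1] if n=='rim' else e[:2]
    p=np.array([proj(S,[c[0]+r*np.cos(t),c[1]+r*np.sin(t),z]) for t in T]);print(n,p.min(0).round(1),p.max(0).round(1))
h=cv2.cvtColor(im,cv2.COLOR_BGR2HSV)
for y in range(130,196,2): print(y,''.join('#' if v[2]>190 and v[1]>45 else 'o' if v[2]>105 and v[1]<=45 else '.' for v in h[y,270:325]))
E
```

```text
32.8 [ 5.6101e+02 -3.6191e+02  1.3515e+02  2.0000e-02 -2.5000e-01 -2.5200e+00
  2.9860e+01  3.0000e+01  0.0000e+00] [0.02 0.01 0.02 0.32 0.39 0.43 0.14 0.   0.  ]
rim [282.7 161.6] [308.7 172. ]
foot [290.1 161.2] [301.2 165.6]
flange [285.7 149.3] [304.9 156.6]
130 ..........o.........oooooooooo.........................
132 oooo................oooooooooo.........................
134 oooo##................oooooo...........................
136 ..oo...................................................
138 .......................................................
140 .......................................................
142 .......................................................
144 .......................................................
146 .......................................................
148 .......................................................
150 ..............ooooooo...........ooo....................
152 ...............oooooooooooooooooooo....................
154 .................ooooooooooooooooo.....................
156 #############......oooooooooooooo....................
[... 442 characters left out ...]
..##################....oooooooooo......
174 ........................................ooooooooooooooo
176 .......................................................
178 .......................................................
180 .......................................................
182 .....................................o.................
184 .................##########...###......................
186 .................#################.....................
188 .....................#########.........................
190 .......................................................
192 .......................................................
194 .......................................................
```

```bash
python3 -c "
from workcell import ctrl
print(ctrl.close_job())"
```

```text
the job is handed in; nothing more can be done
None
```

The job is handed in, but no verdict came back: the first stroke failed because the plunger swung in the grip, so I righted it on the bench and gripped it again. The second stroke held a steady 5–6 N from near line to far line, and the plunger ended upright and still, foot about 11 mm above the optic mould's rim by my measurements.

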